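# Roll down the cap strips of a sample plate and put the roller back

### The job

Take the sealing roller from its stand and roll it over the white plate so that all six blue cap strips are pressed fully home, in one rolling pass without lifting the roller off part-way and without ever pressing harder than 25 N. Then put the roller back upright in its stand, let go, and leave the other things on the bench where they are.

Things in the scene. Friction and masses are not known exactly. Their poses are not given: they have to be found in the camera images.
- sealer: hand sealing roller, 0.3 kg, upright in its stand at the start; same if turned half round about z. Origin: centre of the underside of its aluminium crossbar (30 along x, 124 along y, 10 mm high); z up. The orange handle block above is 22 mm thick along x, 44 mm wide along y, from 10 to 74 mm above the origin
- sealer_handle (a point): point in the orange handle to grip, 50 mm above the sealer's origin
- roller: black rubber roller sprung below the sealer; origin at the middle of its axis (it spins). Axis along the sealer's y, 28 mm diameter, 76 mm long, between steel arms (outer faces y = +-44.5 mm). Unloaded, its axis is 26 mm and its lowest line 40 mm below the sealer's origin
- sealer_spring (a joint): how far the roller is pushed up into the sealer against its spring, m: 0 free, 0.010 bottomed. Pressing takes about 3 N at 0 and 1.2 N more per mm (about 9 N at 5 mm, 15 N at 10 mm, then rigid)
- stand: black stand of the sealer, fixed. Origin: centre of its underside; z up. Two cheeks (inner faces y = +-51, outer +-66 mm, 42 mm along x), tops 50 mm up, carry the crossbar; the roller hangs free between them and two low walls (inner faces x = +-21 mm, 30 mm high). Seated, the sealer's origin is 50 mm above the stand's, y axes in line
- cap_plate: white 24-well plate (128 along x, 86 along y) in a grey nest (150 x 108 x 12 mm), fixed; origin: centre of the nest's underside, z up. The plate's top is 42 mm up. Six blue cap strips lie on it at x = -45, -27, -9, 9, 27, 45 mm, each 16.5 along x, 72 mm along y; their tops are 48 mm above the origin when loose, 45 mm when home
- strip1 (a joint): how far cap strip 1 (at x = -45 mm on the plate) is pressed in, m: near 0 loose, 0.003 fully home; it needs about 4 N and stays where it is left
- strip2 (a joint): how far cap strip 2 (at x = -27 mm on the plate) is pressed in, m: near 0 loose, 0.003 fully home; it needs about 4 N and stays where it is left
- strip3 (a joint): how far cap strip 3 (at x = -9 mm on the plate) is pressed in, m: near 0 loose, 0.003 fully home; it needs about 4 N and stays where it is left
- strip4 (a joint): how far cap strip 4 (at x = 9 mm on the plate) is pressed in, m: near 0 loose, 0.003 fully home; it needs about 4 N and stays where it is left
- strip5 (a joint): how far cap strip 5 (at x = 27 mm on the plate) is pressed in, m: near 0 loose, 0.003 fully home; it needs about 4 N and stays where it is left
- strip6 (a joint): how far cap strip 6 (at x = 45 mm on the plate) is pressed in, m: near 0 loose, 0.003 fully home; it needs about 4 N and stays where it is left
- specimen_jar: bystander: small clear specimen jar with blue lid, 56 mm across, 62 mm tall; origin at the centre of its underside
- amber_bottle: bystander: amber bottle with black cap, 60 mm across, 130 mm tall; origin at the centre of its underside
- white_bottle: bystander: white bottle with red cap, 64 mm across, 150 mm tall; origin at the centre of its underside
- tip_box: bystander: green pipette-tip box with clear lid, 82 x 122 x 68 mm; origin at the centre of its underside
- tube_rack: bystander: white rack of tubes with red and yellow stoppers, 70 x 190 x 94 mm; origin at the centre of its underside
- empty_plate: bystander: clear low well plate without caps, 86 x 128 x 30 mm; not the plate to be sealed; origin at the centre of its underside
- steel_dish: bystander: small steel dish, 90 mm across, 30 mm tall; origin at the centre of its underside

How it is judged:
By the outcome, as a careful person would: the job done as asked, in the order asked, and still so for the second after the job is handed in, with the robot touching nothing.
It also fails if it takes over 59 s, if anything falls off the work surface, if the arm or the gripper's body presses on something with over 40 N, if the wrist force passes 120 N, or if a joint passes its speed limit or range.

### The arm

A 6-joint arm with a two-finger parallel gripper is mounted at the origin on the work surface. World frame = base frame: x ahead of the robot, y to its left, z up, the work surface at z = 0. Lengths are in m, angles in degrees, forces in N, time in s.
With the tool pointing down it reaches from about 0.325 to 0.85 m from the base axis. Payload 15.5 kg.
Tool frame: the origin (TCP) lies at the very end of the fingers, on their centre line; the grasp point (between the pads) lies arm.grip_depth behind it (arm.grip_depth is the distance from the TCP to the grasp point, in m); z points along the fingers, y is the direction in which the jaws open and shut (so a half turn about z gives the same grasp; the last joint's range is limited). The gripper opens to 91 mm and grips with 3 to 60 N. Pads are 32 mm wide; open, the fingers measure 118 mm over their backs; the gripper's body (76 mm by 178 mm) begins 60 mm behind the grasp point.
Start: joints at [-69.185, 28.281, 77.091, -0, 74.628, -5.472], TCP at [0.277, -0.56, 0.214] pointing down, gripper open.
Joint ranges: [-166.48, 166.48], [-47.26, 123.95], [12.59, 153.08], [-70.14, 250.14], [6.76, 159.57], [-176.63, 176.63]. Speed limits (degrees/s): [108.29, 108.29, 147.25, 172.46, 172.46, 172.46].

### API

Orientations are given as a 3x3 rotation matrix whose columns are the frame's x, y, z axes.
In Python, from rig import arm gives the robot as it stands. Calls block until the motion is done:
- arm.move_to(position, orientation): joint-space move of the TCP to a pose.
- arm.move_l(position, orientation=None, feed=0.15): straight line of the TCP; orientation=None keeps the orientation; feed is the mean speed in m/s.
- arm.move_joints(angles): joint-space move.
- arm.grip(opening): finger opening in m; the grip force is fixed at half the most; returns when the fingers have stopped.
- arm.sleep(seconds).
- arm.solve_ik(position, orientation): joint angles nearest the present ones, or None.
- arm.snapshot(name): name is "side" or "top"; returns the picture (420x560x3 uint8, red, green, blue); there is no depth.
- arm.get_calibration(name): a dict with "intrinsics" (3x3 intrinsics, pixels), "cam_to_world" (4x4, takes a point from camera to world coordinates). Camera axes: x right, y down, z forward; pixel columns grow to the right and rows downward; lengths in m; the calibration is good to about 2 mm. A picture is of the moment at which its call begins. get_calibration takes no time and is no camera call.
A pose or a line that the arm cannot do raises arm.Unreachable and nothing moves.
- arm.sign_off(): hands the job in, once; it reports no verdict.
Readings, each from a call of its own:
- arm.current_t(): time.
- arm.current_joint_positions(): joint angles.
- arm.current_dq(): joint speeds.
- arm.current_tau(): joint torques, N m.
- arm.current_ee_pos(): TCP position.
- arm.current_tool_rot(): TCP orientation.
- arm.current_force(): force on the tool from outside, world axes, zero at the start.
- arm.current_torque(): the same for the moment, N m.
- arm.current_width(): finger opening in m.
Only numpy, scipy, OpenCV 4.12 (cv2) and the standard library are available. Lean on these libraries where they do the work, as an engineer would, in place of code of your own. Each camera call takes 0.05 s, during which the arm holds its last target. There are 200 camera calls.

## Working session

There is one attempt and no reset: what is moved stays moved. The work goes in short steps, each a Python script; the robot and the scene stay as the last script left them, time stands still between calls to the robot, and variables do not carry over. Pictures are saved under pics/ and viewed, about 8 in all and at most 12, crops included, and the job is handed in when it is done.

```bash
mkdir -p pics; ls
python3 - <<'E'
from rig import arm
import cv2,numpy as np
for n in("top","side"):
    cv2.imwrite(f"pics/{n}0.png",arm.snapshot(n)[:,:,::-1]); c=arm.get_calibration(n); print(n,np.round(c["intrinsics"],1).tolist(),np.round(c["cam_to_world"],3).tolist())
print(arm.grip_depth,arm.current_t(),arm.current_tool_rot())
E
```

```text
pics
top [[454.6, 0.0, 281.0], [0.0, 454.6, 217.5], [0.0, 0.0, 1.0]] [[-0.027, -0.987, 0.156, 0.401], [-1.0, 0.025, -0.015, 0.011], [0.011, -0.157, -0.988, 1.426], [0.0, 0.0, 0.0, 1.0]]
side [[466.0, 0.0, 286.4], [0.0, 466.0, 205.0], [0.0, 0.0, 1.0]] [[-0.865, -0.276, 0.419, 0.072], [-0.502, 0.458, -0.734, 0.902], [0.011, -0.845, -0.535, 0.757], [0.0, 0.0, 0.0, 1.0]]
0.0188 0.1 [[ 8.96564976e-01  4.42912064e-01 -3.83457635e-04]
 [ 4.42912212e-01 -8.96564359e-01  1.05948746e-03]
 [ 1.25465327e-04 -1.11973742e-03 -9.99999365e-01]]
```

View pics/top0.png

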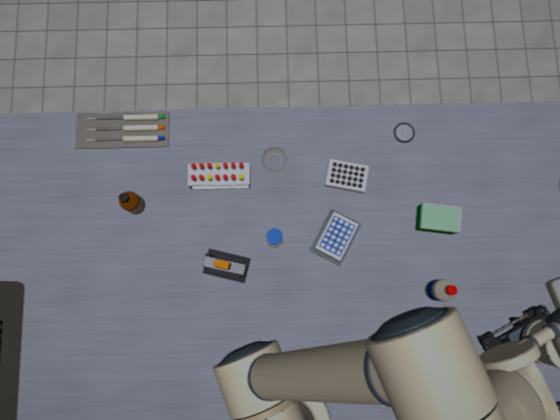

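View pics/side0.png

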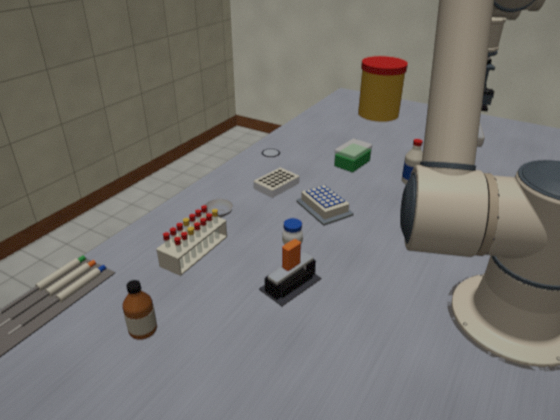

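The top view shows the sealer at about (224,265), the capped plate at about (337,237) and the jar at (275,237), which lies between them. The side view agrees: the orange handle is at (291,255) and the plate at (325,202). Next I'll measure by colour masks.

```bash
cat > h.py <<'E'
import cv2,numpy as np
from rig import arm
def ray(name,px,z):
    c=arm.get_calibration(name);T=c["cam_to_world"]
    px=np.atleast_2d(px).astype(float)
    d=np.c_[px,np.ones(len(px))]@np.linalg.inv(c["intrinsics"]).T@T[:3,:3].T
    return T[:3,3]+d*((z-T[2,3])/d[:,2])[:,None]
def hsvmask(img,lo,hi,roi):
    m=cv2.inRange(cv2.cvtColor(img,cv2.COLOR_RGB2HSV),lo,hi); k=np.zeros_like(m); x0,y0,x1,y1=roi; k[y0:y1,x0:x1]=m[y0:y1,x0:x1]; return k
def rect(P):
    (c,s,a)=cv2.minAreaRect((P[:,:2]*1000).astype(np.float32)); 
    if s[0]<s[1]: s=s[::-1];a+=90
    return np.round(c,1),np.round(s,1),round((a+90)%180-90,1)   # centre mm, (long,short), long-axis angle
def pts(m): return np.argwhere(m>0)[:,::-1]
E
cat > m.py <<'E'
from h import *
t=cv2.cvtColor(cv2.imread("pics/top0.png"),cv2.COLOR_BGR2RGB); s=cv2.cvtColor(cv2.imread("pics/side0.png"),cv2.COLOR_BGR2RGB)
o=hsvmask(t,(8,150,120),(22,255,255),(200,245,255,285)); print("orange top",rect(ray("top",pts(o),.124)),o.sum()//255)
b=hsvmask(t,(105,90,60),(125,255,255),(310,205,365,270)); print("caps top",rect(ray("top",pts(b),.048)))
b2=hsvmask(s,(105,90,60),(125,255,255),(295,175,355,225)); print("caps side",rect(ray("side",pts(b2),.048)))
g=hsvmask(t,(0,0,130),(179,60,255),(200,245,255,285)); print("bar top",rect(ray("top",pts(g),.060)),g.sum()//255)
d=hsvmask(t,(0,0,0),(179,255,60),(195,240,260,290)); print("stand top",rect(ray("top",pts(d),.05)))
j=hsvmask(t,(100,150,60),(125,255,255),(260,225,290,250)); print("jar",rect(ray("top",pts(j),.062)))
out=np.hstack([cv2.resize(t[195:290,190:380],None,fx=4,fy=4,interpolation=cv2.INTER_CUBIC)]); 
cv2.imwrite("pics/c1.png",out[:,:,::-1])
print(pts(o).mean(0),pts(b).mean(0),pts(g).mean(0),pts(d).mean(0))
E
python3 m.py
```

```text
orange top (array([477.5, 165.1]), array([41.6, 20.6]), 75.3) 106
caps top (array([ 558.5, -178.5]), array([104. ,  68.2]), -28.7)
caps side (array([ 573. , -108.4]), array([199.8, 104.1]), 74.5)
bar top (array([479.1, 156.1]), array([163.2, 116.2]), 88.5) 1184
stand top (array([477.6, 161.5]), array([130.6,  70.9]), 75.1)
jar (array([560.5,  13.1]), array([42.5, 42.3]), -1.5)
[221.32075472 263.78301887] [336.43979058 235.55759162] [227.68918919 263.83530405] [227.08678501 265.30571992]
```

View pics/c1.png

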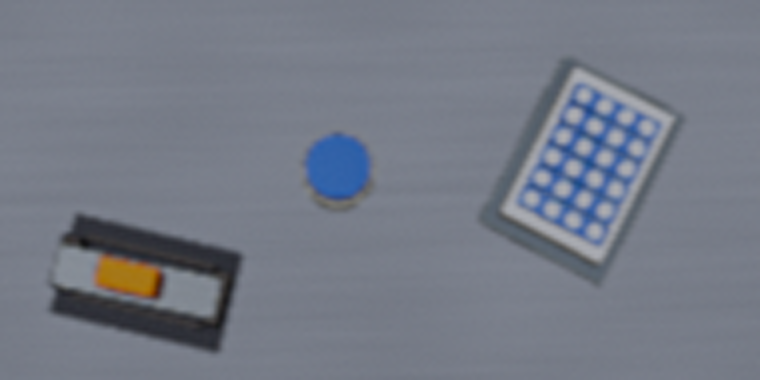

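```bash
cat >> h.py <<'E'
def proj(name,p):
    c=arm.get_calibration(name);T=np.linalg.inv(c["cam_to_world"]);q=c["intrinsics"]@(T[:3,:3]@np.array(p)+T[:3,3]);return np.round(q[:2]/q[2],1)
def R(deg,flip=False):
    a=np.radians(deg+180*flip);c,s=np.cos(a),np.sin(a)
    return np.array([[-s,c,0],[c,s,0],[0,0,-1.]])
E
python3 - <<'E'
from h import *
s=cv2.cvtColor(cv2.imread("pics/side0.png"),cv2.COLOR_BGR2RGB);t=cv2.cvtColor(cv2.imread("pics/top0.png"),cv2.COLOR_BGR2RGB)
o=hsvmask(s,(3,150,90),(22,255,255),(275,230,310,275)); p=pts(o); print("orange side",p.mean(0),p.min(0),p.max(0),"pred mid",proj("side",(.4775,.165,.095)),"top",proj("side",(.4775,.165,.124)))
b=hsvmask(s,(105,100,60),(125,255,255),(302,183,350,214)); p=pts(b); print("caps side",p.mean(0),rect(ray("side",p,.048)),"pred",proj("side",(.5585,-.1785,.048)))
w=hsvmask(t,(0,0,150),(179,50,255),(308,200,368,272))|hsvmask(t,(105,90,60),(125,255,255),(310,205,365,270))
n,l,st,_=cv2.connectedComponentsWithStats(w); k=1+st[1:,4].argmax(); print("plate",rect(ray("top",pts(l==k),.042)))
for f in(0,1):
  for P,a in(((.4775,.165,.2),-14.8),((.5585,-.1785,.2),-28.7)): print(f,np.round(arm.solve_ik(P,R(a,f)),0))
E
```

```text
orange side [290.55784062 253.54755784] [283 240] [300 269] pred mid [291.5 253.2] top [291.7 243. ]
caps side [324.95833333 197.41666667] (array([ 556.2, -166.5]), array([95. , 57.2]), -27.5) pred [324.8 194.9]
plate (array([ 559.4, -178.6]), array([125.1,  83. ]), -29.1)
0 [12. 20. 95. -0. 66. 27.]
0 [-24.  26.  84.  -0.  70.   5.]
1 [  12.   20.   95.   -0.   66. -153.]
1 [ -24.   26.   84.   -0.   70. -175.]
```

Run:
```python
from h import *
Rg=R(-14.8)
arm.grip(.06)
p=arm.current_ee_pos(); arm.move_l([p[0],p[1],.25])
arm.move_to([.4775,.165,.25],Rg)
arm.move_l([.4775,.165,.083],Rg,feed=.12)
print("F0",arm.current_force(),arm.current_t())
arm.grip(0.0)
print("w",arm.current_width(),arm.current_force(),arm.current_torque())
arm.move_l([.4775,.165,.14],feed=.06); arm.sleep(.3)
print(arm.current_force(),arm.current_torque(),arm.current_width())
arm.move_l([.4775,.165,.26],feed=.15)
arm.move_to([.559,-.1785,.24],R(-28.9)); arm.sleep(.3)
print(arm.current_force(),arm.current_torque(),arm.current_ee_pos(),arm.current_t())
s,t=arm.snapshot("side"),arm.snapshot("top")
o=np.hstack([cv2.resize(x,None,fx=3,fy=3,interpolation=cv2.INTER_CUBIC) for x in(s[90:240,265:385],t[180:330,270:390])])
cv2.imwrite("pics/c2.png",o[:,:,::-1])
```

```text
F0 [0.36166754 0.92565202 1.44882496] 5.3417
w 0.022166533413985157 [1.73753145 0.2843531  0.26113769] [-0.12125412 -0.18204154  0.05673258]
[-0.21837487  0.33965693 -2.38863159] [-0.00547806 -0.04334774  0.01698653] 0.02185767434773
[-0.66725541 -0.26634932 -4.30891635] [-0.01991038 -0.04550452 -0.00860958] [ 0.55914506 -0.17780384  0.24010951] 9.9833
```

View pics/c2.png

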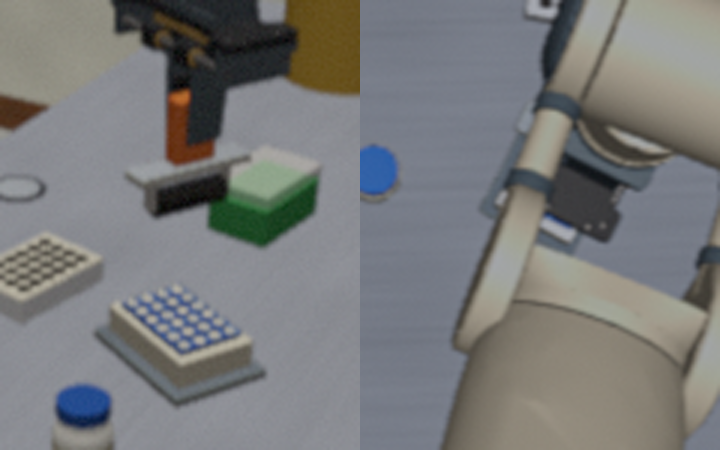

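The sealer is held level above the plate, with its bar at crop (188,167) and parallel to the plate. I'll hover over the first strip and check alignment.

Run:
```python
from h import *
u=np.array([np.cos(np.radians(-28.9)),np.sin(np.radians(-28.9))]);C=np.array([.559,-.1785])
P=C-.047*u
arm.move_l([*P,.14],R(-28.9)); arm.sleep(.3)
e=arm.current_ee_pos();print(e,arm.current_force(),arm.current_t())
O=np.array([*e[:2],e[2]-.033]);v=np.array([-u[1],u[0]])
D=lambda x,y,z:np.array([*(O[:2]+x*u+y*v),O[2]+z])
s=arm.snapshot("side")
def q(p): return tuple(int(k) for k in ((proj("side",p)-[260,120])*6+3))
o=cv2.resize(s[120:220,260:390],None,fx=6,fy=6,interpolation=cv2.INTER_CUBIC)[:,:,::-1].copy()
for x in(-.015,.015):
  for y in(-.062,.062): cv2.circle(o,q(D(x,y,.01)),3,(0,0,255),-1)
for x in(-.064,.064):
  for y in(-.043,.043): cv2.circle(o,q([*(C+x*u+y*v),.042]),3,(0,255,0),-1)
for y in(-.038,.038): cv2.circle(o,q(D(0,y,-.04)),3,(255,0,255),-1)
cv2.imwrite("pics/c3.png",o)
```

```text
[ 0.51818147 -0.15595273  0.14037295] [ 0.47660786 -0.27246872 -3.99201037] 11.2667
```

View pics/c3.png

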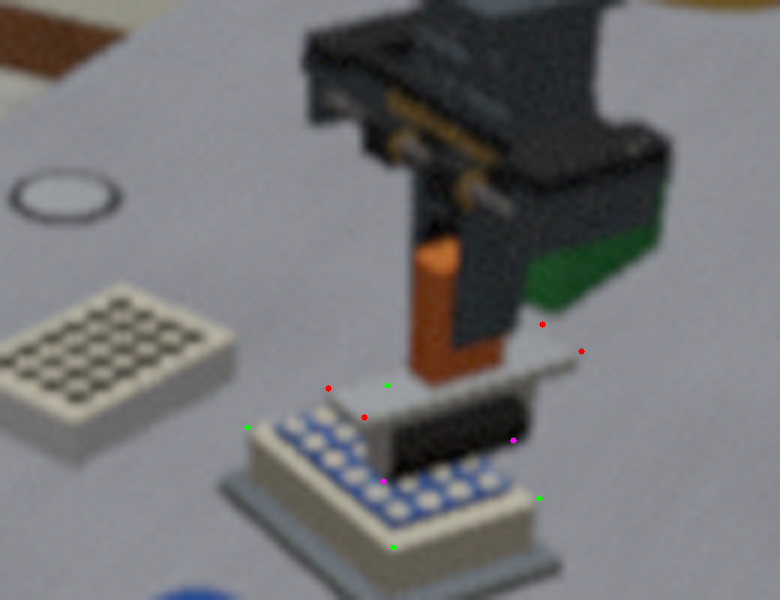

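The predicted corners match the picture to about 1 px (2 mm). Strip 1 is under the roller, so I'll press and watch the force.

Run:
```python
from h import *
p=arm.current_ee_pos(); f0=np.mean([arm.current_force()[2] for _ in range(5)])
for z in(.124,.120,.118,.116,.114,.1125):
    arm.move_l([p[0],p[1],z],R(-28.9),feed=.03); arm.sleep(.15)
    f=arm.current_force(); print(z,round(arm.current_ee_pos()[2],4),np.round(f-[0,0,f0],1),np.round(arm.current_torque(),2))
    if f[2]-f0>14: break
print(arm.current_t())
```

```text
0.124 0.1242 [ 0.1 -0.9 -1.4] [-0.05 -0.09 -0.01]
0.12 0.12 [ 0.6  0.1 -1.9] [-0.02 -0.05  0.01]
0.118 0.118 [-0.1  0.   1.4] [-0.04 -0.04 -0.  ]
0.116 0.1162 [ 0.3 -0.1  5.7] [-0.07 -0.07  0.07]
0.114 0.1142 [-0.5  0.1  8.8] [-0.   -0.02 -0.06]
0.1125 0.1127 [-1.1  0.9 10. ] [-0.02 -0.04  0.02]
14.1833
```

Run:
```python
from h import *
u=np.array([np.cos(np.radians(-28.9)),np.sin(np.radians(-28.9))]);C=np.array([.559,-.1785])
z=.112
for x in np.arange(-.037,.0501,.0095):
    arm.move_l([*(C+x*u),z],R(-28.9),feed=.03)
    f=arm.current_force(); e=arm.current_ee_pos(); print(round(x,4),np.round((e[:2]-C)@u,4),round(e[2],4),np.round(f,1),np.round(arm.current_torque(),2))
    if f[2]+3.5>17: z+=.001
print(arm.current_t())
```

```text
-0.037 -0.0366 0.1123 [-0.3 -0.4  7.9] [-0.02 -0.07  0.01]
-0.0275 -0.0269 0.1123 [0.8 0.3 8.8] [-0.08 -0.11 -0.01]
-0.018 -0.0175 0.1123 [ 0.1 -0.3  8.2] [-0.15 -0.13  0.  ]
-0.0085 -0.008 0.1123 [ 0.8 -0.5  7.8] [-0.11 -0.11 -0.05]
0.001 0.0015 0.1123 [0.7 0.2 7.8] [-0.1  -0.04  0.02]
0.0105 0.011 0.1123 [-0.1 -0.8  8.4] [-0.1  -0.06 -0.05]
0.02 0.0205 0.1124 [ 0.9 -0.7  8.2] [-0.09 -0.1  -0.03]
0.0295 0.0298 0.1123 [ 0.1 -0.8  8.6] [-0.08 -0.03 -0.01]
0.039 0.0396 0.1124 [ 0.2 -0.7  8.2] [-0.1  -0.13 -0.03]
0.0485 0.0491 0.1124 [1.  0.4 8.6] [-0.05 -0.12  0.05]
18.8583
```

Force stayed at about 11–12 N above baseline over the whole pass. That matches the spring with every strip home, since a loose strip would add about 3.6 N. Now I'll lift and return to above the stand.

Run:
```python
from h import *
e=arm.current_ee_pos()
arm.move_l([e[0],e[1],.24],R(-28.9),feed=.12)
arm.move_to([.4775,.165,.25],R(-14.8))
arm.move_l([.4775,.165,.15],feed=.12); arm.sleep(.3)
e=arm.current_ee_pos();print(e,arm.current_force(),arm.current_torque(),arm.current_width(),arm.current_t())
s=arm.snapshot("side")
th=np.radians(-14.8);u=np.array([np.cos(th),np.sin(th)]);v=np.array([-u[1],u[0]])
def q(x,y,z): return tuple(int(k) for k in ((proj("side",[*(e[:2]+x*u+y*v),z])-[180,130])*4+2))
o=cv2.resize(s[130:310,180:360],None,fx=4,fy=4,interpolation=cv2.INTER_CUBIC)[:600,:,::-1].copy()
for x in(-.015,.015):
  for y in(-.062,.062): cv2.circle(o,q(x,y,e[2]-.023),3,(0,0,255),-1)
for x in(-.021,.021):
  for y in(-.066,.066): cv2.circle(o,q(x,y,.05),3,(0,255,0),-1)
cv2.imwrite("pics/c4.png",o)
```

```text
[0.47766081 0.16503428 0.15035654] [ 0.21359631 -0.37741586 -2.7133231 ] [ 0.03187031 -0.04059276 -0.03098467] 0.02166861547636742 22.8
```

View pics/c4.png

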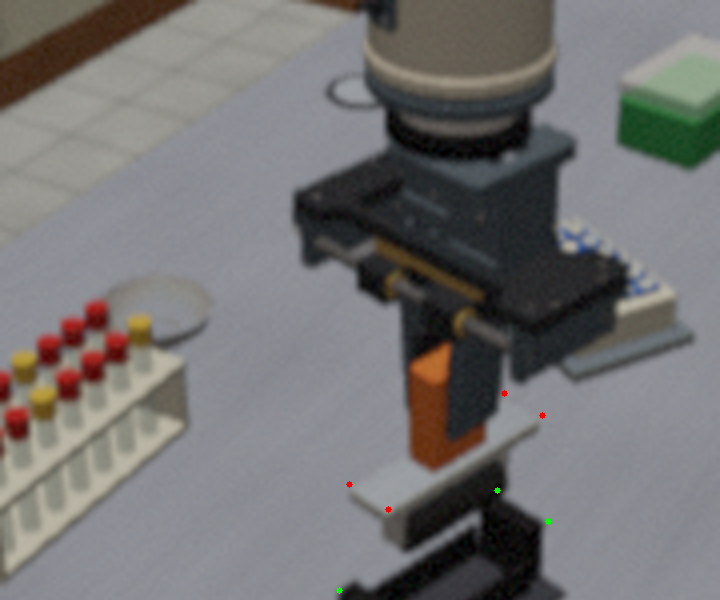

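The sealer sits level above the stand and lines up with it. I'll lower it with force watching.

Run:
```python
from h import *
f0=np.mean([arm.current_force()[2] for _ in range(5)])
arm.move_l([.4775,.165,.090],feed=.06)
for z in np.arange(.087,.0815,-.001):
    arm.move_l([.4775,.165,z],feed=.02); arm.sleep(.1); f=arm.current_force(); print(round(z,4),arm.current_ee_pos()[2],np.round(f,1))
    if f[2]-f0>3: break
arm.grip(.06); arm.sleep(.3)
arm.move_l([.4775,.165,.25],feed=.12)
arm.move_to([.35,-.45,.30],R(-14.8)); arm.sleep(.3); print(arm.current_t())
t,s=arm.snapshot("top"),arm.snapshot("side")
cv2.imwrite("pics/top1.png",t[:,:,::-1]);cv2.imwrite("pics/side1.png",s[:,:,::-1])
o=hsvmask(t,(8,150,120),(22,255,255),(200,245,255,285)); print("orange",rect(ray("top",pts(o),.124)),pts(o).mean(0))
o=hsvmask(s,(3,150,90),(22,255,255),(275,230,310,275));p=pts(o);print(p.mean(0),p.min(0),p.max(0))
j=hsvmask(t,(100,150,60),(125,255,255),(260,225,290,250)); print("jar",rect(ray("top",pts(j),.062)))
s0=cv2.cvtColor(cv2.imread("pics/side0.png"),cv2.COLOR_BGR2RGB)
cv2.imwrite("pics/c5.png",np.vstack([np.hstack([cv2.resize(x[170:230,290:360],None,fx=5,fy=5,interpolation=cv2.INTER_CUBIC) for x in(s0,s)]),np.hstack([cv2.resize(x[230:290,255:325],None,fx=5,fy=5,interpolation=cv2.INTER_CUBIC) for x in(s0,s)])])[:,:,::-1])
```

```text
0.087 0.087049161794967 [ 0.7  0.6 -3.4]
0.086 0.08598157605601457 [ 0.4  0.5 -2.4]
0.085 0.08497499446342487 [ 0.2 -0.5 -2.6]
0.084 0.0839754790088848 [-0.5 -0.6 -3.3]
0.083 0.08303513420150885 [ 0.4  0.7 -1.5]
0.082 0.08280106291432615 [-4.1  0.  18.4]
31.2833
orange (array([476.8, 165.3]), array([41.5, 20.2]), 76.0) [221.19230769 264.09615385]
[291.02850356 254.0760095 ] [283 240] [300 269]
jar (array([559. ,  13.1]), array([45.5, 42.3]), -1.5)
```

View pics/c5.png

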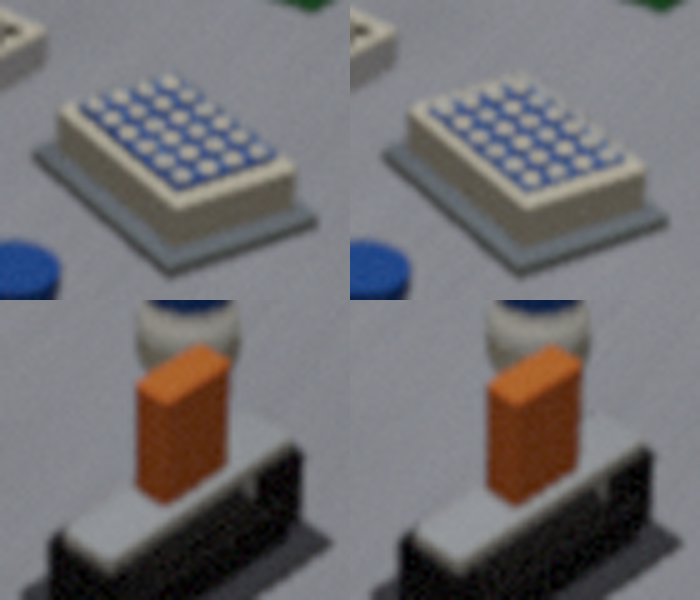

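View pics/side1.png

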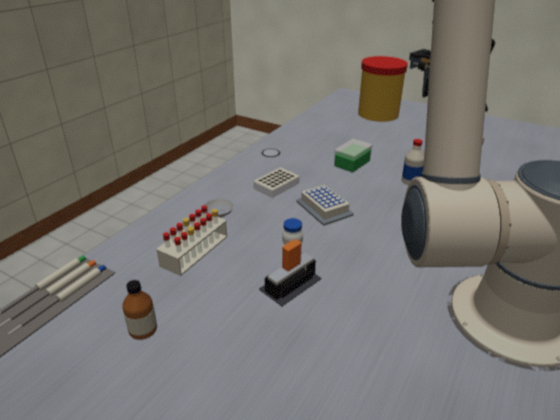

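The cap grid now sits evenly lower, by about 1 px on every strip. The sealer is back in its stand as before, and nothing else has moved.

```bash
python3 -c "
from rig import arm
print(arm.current_t(),arm.current_force());arm.sign_off()"
```

```text
31.3833 [-0.37286119  0.39492022 -0.28929794]
the job is handed in; nothing more can be done
```

I rolled the sealing roller over all six cap strips in one pass, put it back upright in its stand, let go and handed the job in at 31.4 s.

- **Pressing:** the force read about 11–12 N (baseline taken off) at every check along the pass, which ran from x = −47 mm to +49 mm on the plate. I read it every 9.5 mm rather than continuously. It matches the spring force with the strips home; a loose strip would have added about 3.6 N.
- **Strips:** in the before and after side pictures the caps sit evenly lower. That is only about 1 px, so the force readings are the stronger evidence that they are home. I had no direct reading of the strip joints.
- **Roller in its stand:** the handle is back within about 1 mm and 1° of where it started, and the sealer stands level. I lowered it about 1 mm too far, so it pressed on the stand with about 21 N for a moment before I let go. That is under the 25 N limit.
- **Other things on the bench:** nothing looks moved in the last side picture. The jar, the only one I measured, is within about 1.5 mm of its first position, which is within measuring error.

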